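# Find the loaded canister by its weight and put it on the scale

## Robot

A 6-joint arm with a two-finger parallel gripper is mounted at the origin on the work surface. World frame = base frame: x ahead of the robot, y to its left, z up, the work surface at z = 0. Lengths are in m, angles in rad, forces in N, time in s.
With the tool pointing down it reaches from about 0.275 to 0.825 m from the base axis. Payload 5.2 kg.
Tool frame: the origin (TCP) lies at the very end of the fingers, on their centre line; the grasp point (between the pads) lies 19 mm behind it; z points along the fingers, y is the direction in which the jaws open and shut (so a half turn about z gives the same grasp; the last joint's range is limited). The gripper opens to 93 mm and grips with 3 to 60 N. Pads are 15 mm wide; open, the fingers measure 128 mm over their backs; the gripper's body (75 mm by 188 mm) begins 65 mm behind the grasp point.
Start: joints at [-1.503, 0.259, 1.535, -0, 1.348, -0.203], TCP at [0.147, -0.53, 0.18] pointing down, gripper open.
Joint ranges: [-3.14, 3.14], [-0.91, 2.08], [0.19, 2.58], [-1.22, 4.36], [0.22, 2.71], [-3.12, 3.12]. Speed limits (rad/s): [2.57, 2.57, 3.14, 3.14, 3.14, 3.14].

## Interface

Orientations are given as a rotation vector (axis times angle).
In Python, from rig import get_obs, viewer, workorder gives the robot as it stands.
- The arm moves only by the tool move_arm, never from a script. Its argument "increments" is a list of rows, each a list of 7 numbers: the finger opening in cm, from 0 to 9.3, then the shift along the tool's x, y, z in cm, then the turn, a rotation vector about the tool's x, y, z in degrees. A call has 1 to 20 rows; each row shifts and turns the pose as measured when the row begins, along the tool's axes as they then stand; what a row does not reach is not made up. A row lasts 1/10 s, in which the tool goes at most 50 mm and 8.59 degrees, less where a joint would pass 70% of its speed; a pose out of reach is approached as far as the arm can. A call is refused whole if a number of a shift passes 5 or a number of a turn 8.59, either way. A call with a gripper value outside its range is refused whole. The fingers move at their own pace and stop on an object; "force" is the grip in N (left out, the last holds). Time passes only in rows, so rows that do not move let the fingers close. It gives the time, the measured TCP pose, the force and the opening at its end, in the units of the state.
- get_obs(): the state, without advancing time (a new reading comes with each control period).
- viewer.read_camera(name): name is "side" or "top" or "wrist"; returns the picture (384x512x3 uint8, red, green, blue); there is no depth.
- viewer.camera_info(name): a dict with "fx", "fy", "cx", "cy" (pixels), "dist_coeffs" ([k1, k2, p1, p2, k3] as OpenCV has them; the pictures are not rectified), "rvec" (rotation vector, rad) and "tvec" (3), from world to camera coordinates, as OpenCV has them; the wrist camera has in their place "T_tool_cam" (4x4, takes a point from camera to tool coordinates, whose origin is the TCP and whose axes are the flange's). Camera axes: x right, y down, z forward; pixel columns grow to the right and rows downward; lengths in m; the calibration is good to about 2 mm. A picture is of the moment at which its call begins: read the wrist's pose just before it. camera_info takes no time and is no camera call.
- workorder.finish_job(): hands the job in, once; it reports no verdict.
The state is a dict: "t": time; "joint_pos": joint angles; "qvel": joint speeds; "joint_torque": joint torques, N m; "ee_pos": TCP position; "ee_rot": TCP orientation; "force": force on the tool from outside, world axes, zero at the start; "moment": the same for the moment, N m; "opening": opening from 0.0 (shut) to 1.0 (fully open).
Only numpy, scipy, OpenCV 4.12 (cv2) and the standard library are available. Lean on these libraries where they do the work, as an engineer would, in place of code of your own. Each camera call takes 0.05 s, during which the arm holds its last target.

## Task

Four identical closed canisters sit in the tight pockets of the white block; just one is loaded with a metal core and clearly heavier, which you can only tell by lifting them a little by their lid tabs. Set the loaded one gently, upright and released, on the middle of the scale's pan without driving the pan to its stop, and leave the three light ones fully seated in their own pockets. Do not tip any canister over or push the other things on the bench about.

Things in the scene. Friction and masses are not known exactly. Their poses are not given: they have to be found in the camera images.
- canister_1_center (a point): canister 1, same outside as the others: round aluminium body 48 mm dia x 58 mm tall; only grip: black upright tab on mid-lid, 10 mm thick along its x, 24 mm wide along y, 34 mm tall. This point: on the axis, 46 mm above the underside (half the 92 mm overall); tab from 12 to 46 mm above it; z up. Any of the four may be the loaded one: loaded 0.42 to 0.57 kg, empty 0.11 to 0.16 kg
- canister_2_center (a point): canister 2, same outside as the others: round aluminium body 48 mm dia x 58 mm tall; only grip: black upright tab on mid-lid, 10 mm thick along its x, 24 mm wide along y, 34 mm tall. This point: on the axis, 46 mm above the underside (half the 92 mm overall); tab from 12 to 46 mm above it; z up. Any of the four may be the loaded one: loaded 0.42 to 0.57 kg, empty 0.11 to 0.16 kg
- canister_3_center (a point): canister 3, same outside as the others: round aluminium body 48 mm dia x 58 mm tall; only grip: black upright tab on mid-lid, 10 mm thick along its x, 24 mm wide along y, 34 mm tall. This point: on the axis, 46 mm above the underside (half the 92 mm overall); tab from 12 to 46 mm above it; z up. Any of the four may be the loaded one: loaded 0.42 to 0.57 kg, empty 0.11 to 0.16 kg
- canister_4_center (a point): canister 4, same outside as the others: round aluminium body 48 mm dia x 58 mm tall; only grip: black upright tab on mid-lid, 10 mm thick along its x, 24 mm wide along y, 34 mm tall. This point: on the axis, 46 mm above the underside (half the 92 mm overall); tab from 12 to 46 mm above it; z up. Any of the four may be the loaded one: loaded 0.42 to 0.57 kg, empty 0.11 to 0.16 kg
- block_top (a point): mid top face of the fixed white block, 78 x 300 x 66 mm; x across, y along its four round pockets at y = -111, -37, 37, 111 mm (home of canister 1, 2, 3, 4), 50 mm dia (1 mm play all round), 58 mm deep: a seated canister's lid is flush with this face, only the tab stands out, its center point is 12 mm below. Tabs' thin direction is the block's x, within 4 degrees
- home_1 (a point): fixed point in the block where canister 1's center point lies when it is fully seated in its own pocket
- home_2 (a point): fixed point in the block where canister 2's center point lies when it is fully seated in its own pocket
- home_3 (a point): fixed point in the block where canister 3's center point lies when it is fully seated in its own pocket
- home_4 (a point): fixed point in the block where canister 4's center point lies when it is fully seated in its own pocket
- pan_top (a point): centre of the upper face of the round steel pan, 110 mm diameter, of a fixed grey spring scale (housing 200 x 170 x 50 mm); unloaded the face is 72 mm above the bench. z up; it sinks with the pan
- pan (a joint): how far the pan has sunk, m: 0 unloaded, about 1 mm per newton, damped, hard stop at 15 mm. The loaded canister sinks it 4 to 6 mm, an empty one 1 to 1.7 mm
- jar: bystander: small amber screw-top jar, 48 mm diameter, 75 mm tall; origin at the middle of its underside
- tip_box: bystander: pale plastic box, 85 x 120 x 50 mm; origin at the middle of its underside
- driver: bystander: screwdriver lying on the bench
- beaker: bystander: glass beaker, 70 mm wide, 80 mm tall; origin at the middle of its underside
- sample_bottle: bystander: white plastic bottle, 64 mm diameter, 130 mm tall; origin at the middle of its underside
There are look-alikes about, which are no part of the job. What is shaped like the part that bears canister_2_center but green or pink is not meant. Leave any pink look-alike of the part that bears canister_4_center alone.

How it is judged:
At the end, for the whole second after the job is handed in: One canister stands upright (within 0.1 rad) within 25 mm of the pan's centre and its weight sinks the pan 3 to 7.5 mm (only the loaded one does); the other three are fully down in their own pockets (center within 4 mm of its seated place) (value of joint pan between 0.003 and 0.0075 m and ((horizontal distance between canister_1_center and pan_top below 0.025 m and z of canister_1_center in the frame of pan_top between 0.042 and 0.05 m and angle between canister_1_center's own z axis and vertical below 0.1 rad and distance between canister_2_center and home_2 below 0.004 m and distance between canister_3_center and home_3 below 0.004 m and distance between canister_4_center and home_4 below 0.004 m) or (horizontal distance between canister_2_center and pan_top below 0.025 m and z of canister_2_center in the frame of pan_top between 0.042 and 0.05 m and angle between canister_2_center's own z axis and vertical below 0.1 rad and distance between canister_1_center and home_1 below 0.004 m and distance between canister_3_center and home_3 below 0.004 m and distance between canister_4_center and home_4 below 0.004 m) or (horizontal distance between canister_3_center and pan_top below 0.025 m and z of canister_3_center in the frame of pan_top between 0.042 and 0.05 m and angle between canister_3_center's own z axis and vertical below 0.1 rad and distance between canister_1_center and home_1 below 0.004 m and distance between canister_2_center and home_2 below 0.004 m and distance between canister_4_center and home_4 below 0.004 m) or (horizontal distance between canister_4_center and pan_top below 0.025 m and z of canister_4_center in the frame of pan_top between 0.042 and 0.05 m and angle between canister_4_center's own z axis and vertical below 0.1 rad and distance between canister_1_center and home_1 below 0.004 m and distance between canister_2_center and home_2 below 0.004 m and distance between canister_3_center and home_3 below 0.004 m))); the robot touches nothing.
It fails at once if the pan is driven down to its stop (sunk more than 12.5 mm) (value of joint pan above 0.0125 m).
It fails at once if a bystander is pushed more than 30 mm or knocked over (distance of any of jar, tip_box, driver, beaker, sample_bottle from where it was at the start of the episode above 0.03 m or angle between any of jar, tip_box, beaker, sample_bottle's own z axis and vertical above 0.5 rad).
It fails at once if a canister is tipped more than 45 degrees (angle between any of canister_1_center, canister_2_center, canister_3_center, canister_4_center's own z axis and vertical above 0.785 rad).
It also fails if it takes over 72 s, if anything falls off the work surface, if the arm or the gripper's body presses on something with over 40 N, if the wrist force passes 120 N, or if a joint passes its speed limit or range.

## Working session

There is one attempt and no reset: what is moved stays moved. The work goes in short steps, Python scripts to look and compute and a tool call to move; the robot and the scene stay as the last step left them, time stands still between calls to the robot, and variables do not carry over. Pictures are saved under pics/ and viewed, and the job is handed in when it is done.

Besides the shell and the picture viewer there is one more tool, called after "Request:" as name([rows], argument=value, ...), one row to a line, values as JSON. move_arm: Moves the arm, as the interface text tells. Its arguments: {"type":"object","properties":{"increments":{"type":"array","items":{"type":"array","items":{"type":"number"}}},"force":{"type":"number"}},"required":["increments"]}

```bash
mkdir -p pics; ls; cat > h.py <<'E'
import numpy as np, cv2
from rig import get_obs, viewer, workorder
def snap(n,f):
    o=get_obs(); im=viewer.read_camera(n); cv2.imwrite('pics/'+f,im[:,:,::-1]); np.save('pics/'+f+'.npy',im); return o,im
def cam(n,o=None):
    c=viewer.camera_info(n); K=np.array([[c['fx'],0,c['cx']],[0,c['fy'],c['cy']],[0,0,1.]]); d=np.array(c['dist_coeffs'],float)
    if 'T_tool_cam' in c:
        T=np.eye(4); T[:3,:3]=cv2.Rodrigues(np.array(o['ee_rot'],float))[0]; T[:3,3]=o['ee_pos']
        W=T@np.array(c['T_tool_cam']); R=W[:3,:3].T; t=-R@W[:3,3]
    else: R=cv2.Rodrigues(np.array(c['rvec'],float))[0]; t=np.array(c['tvec'],float).ravel()
    return K,d,R,t
def ray(n,px,z,o=None):
    K,d,R,t=cam(n,o); p=cv2.undistortPoints(np.array(px,float).reshape(-1,1,2),K,d).reshape(-1,2)
    D=np.c_[p,np.ones(len(p))]@R; C=-R.T@t
    return C+D*((z-C[2])/D[:,2])[:,None]
def proj(n,P,o=None):
    K,d,R,t=cam(n,o); return cv2.projectPoints(np.array(P,float).reshape(-1,3),cv2.Rodrigues(R)[0],t,K,d)[0].reshape(-1,2)
E
python3 - <<'E'
from h import *
print(get_obs())
for n in ('side','top','wrist'): snap(n,n+'0.png')
for n in ('side','top'):
  K,d,R,t=cam(n); print(n,-R.T@t,R[2])
print(viewer.camera_info('wrist'))
E
```

```text
pics
{'t': 0.0, 'joint_pos': array([-1.50279396e+00,  2.59331202e-01,  1.53611021e+00,  3.54162177e-06,
        1.34803258e+00, -2.02796080e-01]), 'qvel': array([ 0.00106533,  0.00028053, -0.00104215,  0.00033599, -0.00128648,
        0.00081627]), 'joint_torque': array([ 3.94944991e-04, -4.37309253e+01, -2.83999550e+01,  7.19723990e-02,
        4.15338250e-02, -1.38230462e-04]), 'ee_pos': array([ 0.14710678, -0.52929195,  0.17951328]), 'ee_rot': array([-3.11097979e+00, -4.23816123e-01, -2.04310667e-04]), 'force': array([-0.09515623,  0.18827551, -0.08655012]), 'moment': array([-0.03061624,  0.01158286,  0.00312978]), 'opening': 0.9998672023839986}
side [0.48485951 0.86945558 0.5644033 ] [ 0.0506147  -0.87747771 -0.47693921]
top [ 0.36364332 -0.0603202   1.30782512] [ 0.12350204  0.01416749 -0.99224318]
{'fx': 279.92511955449834, 'fy': 279.92511955449834, 'cx': 253.0807555190469, 'cy': 189.8167050234911, 'dist_coeffs': array([-0.03369982,  0.        ,  0.        ,  0.        ,  0.        ]), 'T_tool_cam': array([[-4.02650034e-04, -9.60693617e-01, -2.77610541e-01,
         7.78549411e-02],
       [ 9.99999459e-01, -6.53214411e-04,  8.10088471e-04,
         1.68433683e-03],
       [-9.59586030e-04, -2.77610065e-01,  9.60693360e-01,
        -2.04441398e-01],
       [ 0.00000000e+00,  0.00000000e+00,  0.00000000e+00,
         1.00000000e+00]])}
```

View pics/top0.png

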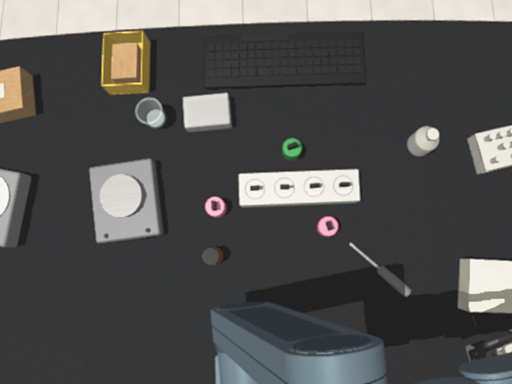

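View pics/side0.png

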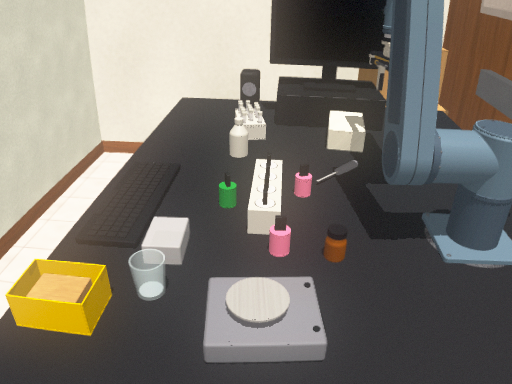

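View pics/wrist0.png

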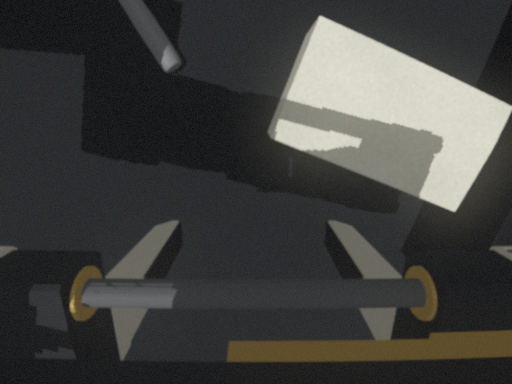

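The top view shows the white block (239–359, 170–206) with four black tabs. The scale pan is near (121,195), and the pink and green look-alikes stand around the block. Next I'll measure the block and pan.

```bash
cat > m.py <<'E'
from h import *
im=np.load('pics/top0.png.npy')
sub=np.zeros(im.shape[:2],np.uint8); sub[160:215,230:368]=1
# white block
m=((im.min(2)>150)&(sub>0)).astype(np.uint8)
m=cv2.morphologyEx(m,cv2.MORPH_CLOSE,np.ones((9,9)))
c=max(cv2.findContours(m,0,2)[0],key=cv2.contourArea)
r=cv2.minAreaRect(c); b=cv2.boxPoints(r); print('rect',r); 
P=ray('top',b,.066); print(P, P.mean(0), np.linalg.norm(np.diff(P,axis=0),axis=1))
# tabs
d=((im.max(2)<75)&(sub>0)&(cv2.erode(m,np.ones((5,5)))>0)).astype(np.uint8)
for q in cv2.findContours(d,0,2)[0]:
    if cv2.contourArea(q)<15: continue
    M=cv2.moments(q); px=(M['m10']/M['m00'],M['m01']/M['m00']); print('tab',px,cv2.minAreaRect(q),ray('top',[px],.1),ray('top',[px],.083))
# pan
for n,box in (('top',(95,150,170,222)),('side',(222,292,276,325))):
  im=np.load(f'pics/{n}0.png.npy'); x0,x1,y0,y1=box
  hsv=cv2.cvtColor(im,cv2.COLOR_RGB2HSV)
  print(n,'pan col',im[195,121] if n=='top' else im[300,257])
  g=im.astype(int); m=np.zeros(im.shape[:2],np.uint8); m[y0:y1,x0:x1]=((g[:,:,0]-g[:,:,2]>3)&(g.min(2)>120))[y0:y1,x0:x1]
  cv2.imwrite(f'pics/m_{n}.png',cv2.resize(np.r_[m[y0:y1,x0:x1]*255],None,fx=6,fy=6))
  c=max(cv2.findContours(cv2.morphologyEx(m,cv2.MORPH_OPEN,np.ones((3,3))),0,2)[0],key=cv2.contourArea)
  h=cv2.convexHull(c); Q=ray(n,h.reshape(-1,2),.072); e,rad=cv2.minEnclosingCircle(Q[:,:2].astype(np.float32)); print(n,'pan',e,rad,cv2.fitEllipse(h), 'fit', ray(n,[cv2.fitEllipse(h)[0]],.072))
E
python3 m.py
```

```text
rect ((298.6565856933594, 186.9137420654297), (31.934463500976562, 120.50364685058594), 87.70938873291016)
[[ 0.55940174  0.02766743  0.066     ]
 [ 0.56250766 -0.2764078   0.066     ]
 [ 0.4815733  -0.27547444  0.066     ]
 [ 0.47862752  0.02617584  0.066     ]] [ 0.52052755 -0.12450975  0.066     ] [0.30409109 0.08093974 0.30166466]
tab (344.37373737373736, 184.020202020202) ((344.5, 184.0), (2.0, 9.0), 90.0) [[ 0.51980885 -0.23445658  0.1       ]] [[ 0.52200686 -0.23690753  0.083     ]]
top pan col [216 214 205]
top pan (0.5121234059333801, 0.32844024896621704) 0.056208595633506775 ((120.18633270263672, 195.27642822265625), (42.002498626708984, 44.14617156982422), 24.121809005737305) fit [[0.51198847 0.32794686 0.072     ]]
side pan col [220 213 201]
side pan (0.506262481212616, 0.3261416256427765) 0.06523223221302032 ((258.7740478515625, 297.3226623535156), (49.45222091674805, 66.84333038330078), 81.60462951660156) fit [[0.51085624 0.33104335 0.072     ]]
```

```bash
python3 -c "
import cv2
a=cv2.imread('pics/top0.png')
cv2.imwrite('pics/z1.png',cv2.resize(a[140:240,70:370],None,fx=2.6,fy=2.6,interpolation=2))"
```

```text
(no output)
```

View pics/z1.png

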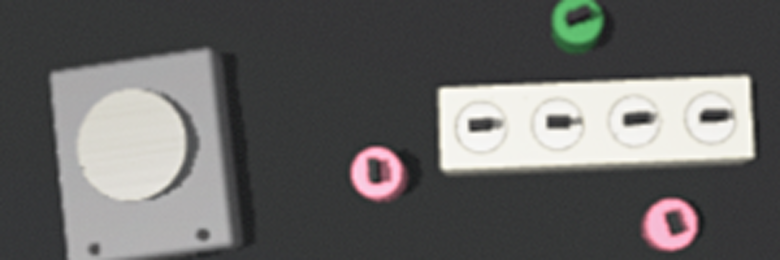

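```bash
cat >> h.py <<'E'
from scipy.spatial.transform import Rotation as Ro
def down(yaw): # tool x direction yaw (deg), z down
    a=np.radians(yaw); x=np.array([np.cos(a),np.sin(a),0]); z=np.array([0,0,-1.]); return np.c_[x,np.cross(z,x),z]
def plan(p,yaw,n,op):
    o=get_obs(); T=np.array(o['ee_pos']); R=Ro.from_rotvec(o['ee_rot']).as_matrix()
    rv=Ro.from_matrix(R.T@down(yaw)).as_rotvec(); dp=(np.array(p)-T)/n
    for i in range(n):
        Ri=R@Ro.from_rotvec(rv*i/n).as_matrix()
        print([op]+list(np.round(Ri.T@dp*100,2))+list(np.round(np.degrees(rv)/n,2)))
E
python3 - <<'E'
from h import *
o=get_obs(); print(proj('wrist',[o['ee_pos']],o))
plan([.52,-.10,.27],90.6,13,4)
E
```

```text
[[250.70705818 212.97499034]]
[4, np.float64(3.65), np.float64(-2.42), np.float64(-0.69), np.float64(-0.0), np.float64(-0.01), np.float64(-5.78)]
[4, np.float64(3.87), np.float64(-2.04), np.float64(-0.69), np.float64(-0.0), np.float64(-0.01), np.float64(-5.78)]
[4, np.float64(4.06), np.float64(-1.64), np.float64(-0.69), np.float64(-0.0), np.float64(-0.01), np.float64(-5.78)]
[4, np.float64(4.2), np.float64(-1.22), np.float64(-0.69), np.float64(-0.0), np.float64(-0.01), np.float64(-5.78)]
[4, np.float64(4.3), np.float64(-0.79), np.float64(-0.69), np.float64(-0.0), np.float64(-0.01), np.float64(-5.78)]
[4, np.float64(4.36), np.float64(-0.35), np.float64(-0.69), np.float64(-0.0), np.float64(-0.01), np.float64(-5.78)]
[4, np.float64(4.37), np.float64(0.09), np.float64(-0.69), np.float64(-0.0), np.float64(-0.01), np.float64(-5.78)]
[4, np.float64(4.34), np.float64(0.53), np.float64(-0.69), np.float64(-0.0), np.float64(-0.01), np.float64(-5.78)]
[4, np.float64(4.27), np.float64(0.96), np.float64(-0.69), np.float64(-0.0), np.float64(-0.01), np.float64(-5.78)]
[4, np.float64(4.15), np.float64(1.39), np.float64(-0.69), np.float64(-0.0), np.float64(-0.01), np.float64(-5.78)]
[4, np.float64(3.99), np.float64(1.8), np.float64(-0.69), np.float64(-0.0), np.float64(-0.01), np.float64(-5.78)]
[4, np.float64(3.79), np.float64(2.19), np.float64(-0.69), np.float64(-0.0), np.float64(-0.01), np.float64(-5.78)]
[4, np.float64(3.55), np.float64(2.56), np.float64(-0.69), np.float64(-0.0), np.float64(-0.01), np.float64(-5.78)]
```

Request:
move_arm([
  [4, 3.6, -2.4, -0.7, 0, 0, -5.8],
  [4, 3.9, -2.0, -0.7, 0, 0, -5.8],
  [4, 4.1, -1.6, -0.7, 0, 0, -5.8],
  [4, 4.2, -1.2, -0.7, 0, 0, -5.8],
  [4, 4.3, -0.8, -0.7, 0, 0, -5.8],
  [4, 4.4, -0.4, -0.7, 0, 0, -5.8],
  [4, 4.4, 0.1, -0.7, 0, 0, -5.8],
  [4, 4.3, 0.5, -0.7, 0, 0, -5.8],
  [4, 4.3, 1.0, -0.7, 0, 0, -5.8],
  [4, 4.2, 1.4, -0.7, 0, 0, -5.8],
  [4, 4.0, 1.8, -0.7, 0, 0, -5.8],
  [4, 3.8, 2.2, -0.7, 0, 0, -5.8],
  [4, 3.6, 2.6, -0.7, 0, 0, -5.8],
  [4, 0, 0, 0, 0, 0, 0],
])

```text
t: 1.55
ee_pos: [0.5227, -0.0726, 0.2716]
ee_rot: [-2.143, -2.289, -0.008]
force: [0.1, -0.5, 0.4]
opening: 0.427
```

```bash
python3 - <<'E'
from h import *
o,im=snap('wrist','w1.png'); np.savez('w1.npz',**o)
print(o['ee_pos'],o['ee_rot'],o['qvel'].round(3))
plan([.52,-.10,.27],90.6,3,4)
E
```

```text
[ 0.52274225 -0.07256042  0.27159013] [-2.14334486 -2.28885115 -0.00847143] [-0.036 -0.01   0.04  -0.056  0.004  0.008]
[4, np.float64(-0.85), np.float64(-0.09), np.float64(0.03), np.float64(-0.04), np.float64(-0.13), np.float64(0.99)]
[4, np.float64(-0.85), np.float64(-0.08), np.float64(0.03), np.float64(-0.04), np.float64(-0.13), np.float64(0.99)]
[4, np.float64(-0.85), np.float64(-0.06), np.float64(0.03), np.float64(-0.04), np.float64(-0.13), np.float64(0.99)]
```

View pics/w1.png

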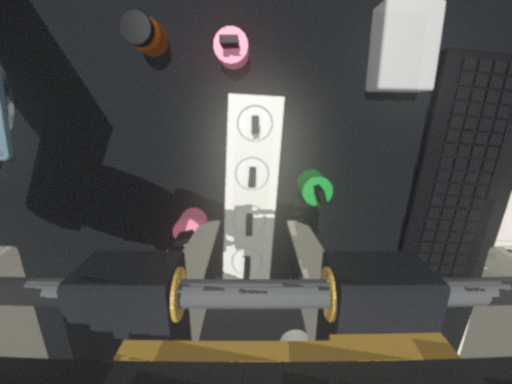

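```bash
cat > m2.py <<'E'
from h import *
im=np.load('pics/w1.png.npy'); o=dict(np.load('w1.npz'))
g=cv2.cvtColor(im,cv2.COLOR_RGB2GRAY)
L=[];Rr=[]
for y in range(105,215,6):
    row=g[y].astype(int); d=np.diff(row); 
    l=205+np.argmax(d[205:242]); r=262+np.argmin(d[262:300]); L.append((l+.5,y)); Rr.append((r+.5,y))
A=ray('wrist',L,.066,o);B=ray('wrist',Rr,.066,o)
print(np.c_[A[:,:2],B[:,:2]].round(4)[::3])
print('width',np.median(B[:,0])-np.median(A[:,0]))
for i,(x,y) in enumerate([(256,125),(252,177),(249,223),(247,268)]):
    w=g[y-18:y+19,x-14:x+15]; 
    m=np.zeros(g.shape,np.uint8); m[y-17:y+18,x-9:x+10]=(g[y-17:y+18,x-9:x+10]<(60 if i<3 else 45))
    c=max(cv2.findContours(m,0,2)[0],key=cv2.contourArea); 
    q=c.reshape(-1,2); bx,by,bw,bh=cv2.boundingRect(c); print(i,(bx,by,bw,bh), cv2.minAreaRect(c)[2])
    print('   top z.1',ray('wrist',[(bx+bw/2,by+bh/2)],.1,o)[0,:2], 'z.083',ray('wrist',[(bx+bw/2,by+bh/2)],.083,o)[0,:2])
# predicted positions overlay
v=im[:,:,::-1].copy()
c0=np.array([.5215,-.1245]); u=np.array([-.01,1])
for s in (-.111,-.037,.037,.111):
    p=c0+u*s; print(p)
    a=np.linspace(0,6.28,60)
    for z,r,col in ((.066,.025,(0,0,255)),):
        for k in proj('wrist',np.c_[p[0]+r*np.cos(a),p[1]+r*np.sin(a),0*a+z],o): cv2.circle(v,tuple(int(x) for x in k.round()),0,col,-1)
    for z,col in ((.066,(0,255,0)),(.1,(255,0,255))):
        k=proj('wrist',[[p[0]+dx,p[1]+dy,z] for dx,dy in((-.005,-.012),(.005,-.012),(.005,.012),(-.005,.012))],o); cv2.polylines(v,[k.round().astype(int)],True,col)
cv2.imwrite('pics/w1o.png',cv2.resize(v[80:300,150:360],None,fx=2.7,fy=2.7,interpolation=0))
E
python3 m2.py
```

```text
[[ 0.4825  0.0076  0.5612  0.0127]
 [ 0.4821 -0.0173  0.5621 -0.0121]
 [ 0.4817 -0.0429  0.5615 -0.0377]
 [ 0.4827 -0.0693  0.5624 -0.0641]
 [ 0.4823 -0.0967  0.5619 -0.0915]
 [ 0.4833 -0.125   0.5629 -0.1198]
 [ 0.4844 -0.1544  0.5623 -0.1493]]
width 0.07942466752101068Traceback (most recent call last):
  File "m2.py", line 14, in <module>
    c=max(cv2.findContours(m,0,2)[0],key=cv2.contourArea);
ValueError: max() iterable argument is empty
```

```bash
sed -i 's/g\[y-17:y+18,x-9:x+10\]<(60 if i<3 else 45)/g[y-17:y+18,x-9:x+10]<.5*np.median(g[y-17:y+18,x-9:x+10])/; s/c0=np.array.*; u/c0=np.array([.523,-.1245]); u/' m2.py; python3 m2.py
```

```text
[[ 0.4825  0.0076  0.5612  0.0127]
 [ 0.4821 -0.0173  0.5621 -0.0121]
 [ 0.4817 -0.0429  0.5615 -0.0377]
 [ 0.4827 -0.0693  0.5624 -0.0641]
 [ 0.4823 -0.0967  0.5619 -0.0915]
 [ 0.4833 -0.125   0.5629 -0.1198]
 [ 0.4844 -0.1544  0.5623 -0.1493]]
width 0.07942466752101068Traceback (most recent call last):
  File "m2.py", line 14, in <module>
    c=max(cv2.findContours(m,0,2)[0],key=cv2.contourArea);
ValueError: max() iterable argument is empty
```

```bash
python3 - <<'E'
import numpy as np,cv2
im=np.load('pics/w1.png.npy');g=cv2.cvtColor(im,cv2.COLOR_RGB2GRAY)
print(g[108:145:2,248:266]); print(g[252:286:2,240:258])
E
sed -i 's/<.5\*np.median(g\[y-17:y+18,x-9:x+10\])/<cv2.threshold(g[y-17:y+18,x-9:x+10].copy(),0,255,cv2.THRESH_OTSU)[0]/' m2.py; python3 m2.py | tail -14
```

```text
[[225 238 246 251 252 252 251 252 253 253 251 247 240 232 220 210 206 219]
 [249 252 254 254 255 255 253 252 254 255 255 254 251 250 250 247 237 218]
 [251 252 253 255 254 254 253 252 253 255 255 253 251 251 252 253 255 251]
 [250 252 252 246 239 237 236 233 234 238 244 249 250 250 250 253 255 254]
 [250 249 242 218 171 149 147 146 147 155 187 225 245 249 252 253 254 254]
 [250 247 236 203 152 130 130 126 129 135 167 217 243 249 251 253 254 253]
 [249 248 235 202 154 130 127 125 126 127 159 212 242 249 250 253 254 253]
 [249 247 234 201 151 128 128 129 128 131 163 213 241 249 250 252 253 252]
 [248 247 235 201 150 128 130 127 127 130 162 211 239 248 250 252 253 251]
 [248 246 234 202 151 129 129 129 129 129 146 181 221 244 250 251 252 252]
 [248 246 234 200 151 131 126 126 127 129 144 175 218 242 248 250 251 251]
 [247 245 234 199 150 128 126 127 126 130 140 176 216 242 249 251 251 250]
 [246 244 229 189 145 127 129 129 128 133 147 181 220 243 248 251 250 250]
 [247 247 242 221 180 158 158 157 156 161 177 213 239 245 248 250 250 246]
 [246 246 246 239 225 205 180 172 172 174 187 216 
[... 1420 characters left out ...]
0  92  92  90  94  97  96  95]
 [ 98  96 100 100  98  98  96  96  99  96  98  98  97  96  95  95  98  98]
 [118 115 118 118 115 118 116 116 116 116 116 117 118 116 115 116 117 116]]
 [ 0.4844 -0.1544  0.5623 -0.1493]]
width 0.07942466752101068
0 (251, 116, 9, 23) 90.0
   top z.1 [ 0.52349001 -0.01904823] z.083 [ 0.52370741 -0.01997803]
1 (248, 167, 8, 21) 90.0
   top z.1 [ 0.52322852 -0.08683817] z.083 [ 0.52343412 -0.09082773]
2 (246, 213, 7, 23) 90.0
   top z.1 [ 0.52409524 -0.15682613] z.083 [ 0.52433996 -0.16397466]
3 (238, 251, 19, 35) 90.0
   top z.1 [ 0.52550383 -0.22913877] z.083 [ 0.52581213 -0.2395512 ]
[ 0.52411 -0.2355 ]
[ 0.52337 -0.1615 ]
[ 0.52263 -0.0875 ]
[ 0.52189 -0.0135 ]
```

View pics/w1o.png

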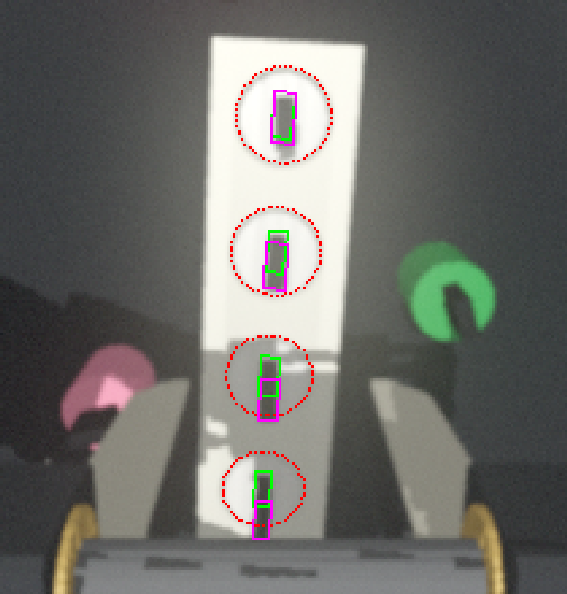

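```bash
python3 - <<'E'
from h import *
plan([.5235,-.016,.115],90.7,5,4)
E
```

```text
[4, np.float64(1.14), np.float64(0.12), np.float64(3.13), np.float64(-0.03), np.float64(-0.08), np.float64(0.57)]
[4, np.float64(1.15), np.float64(0.11), np.float64(3.13), np.float64(-0.03), np.float64(-0.08), np.float64(0.57)]
[4, np.float64(1.15), np.float64(0.1), np.float64(3.12), np.float64(-0.03), np.float64(-0.08), np.float64(0.57)]
[4, np.float64(1.16), np.float64(0.09), np.float64(3.12), np.float64(-0.03), np.float64(-0.08), np.float64(0.57)]
[4, np.float64(1.16), np.float64(0.07), np.float64(3.12), np.float64(-0.03), np.float64(-0.08), np.float64(0.57)]
```

Request:
move_arm([
  [4, 1.2, 0.1, 3.1, 0, -0.1, 0.6],
  [4, 1.2, 0.1, 3.1, 0, -0.1, 0.6],
  [4, 1.2, 0.1, 3.1, 0, -0.1, 0.6],
  [4, 1.1, 0.1, 3.1, 0, -0.1, 0.6],
  [4, 1.1, 0.1, 3.1, 0, -0.1, 0.5],
  [4, 0, 0, 0, 0, 0, 0],
  [4, 0, 0, 0, 0, 0, 0],
], force=30)

```text
t: 2.3
ee_pos: [0.5187, -0.023, 0.1104]
ee_rot: [2.226, 2.216, -0.015]
force: [0.3, -0.2, 0.3]
opening: 0.43
```

```bash
python3 - <<'E'
from h import *
print(get_obs()['ee_pos'])
plan([.5235,-.016,.072],90.7,3,4)
o,im=snap('wrist','w2.png')
E
```

```text
[ 0.5187493  -0.02301136  0.1104106 ]
[4, np.float64(0.24), np.float64(0.16), np.float64(1.28), np.float64(-0.11), np.float64(0.14), np.float64(-0.32)]
[4, np.float64(0.24), np.float64(0.16), np.float64(1.28), np.float64(-0.11), np.float64(0.14), np.float64(-0.32)]
[4, np.float64(0.24), np.float64(0.16), np.float64(1.28), np.float64(-0.11), np.float64(0.14), np.float64(-0.32)]
```

View pics/w2.png

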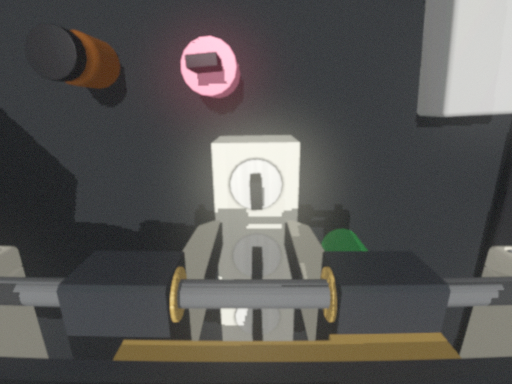

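The nearest tab is at (257,190), about 7 mm ahead of the TCP and centred between the jaws, as planned. I'll align over it first, then descend.

Request:
move_arm([
  [4, 0.7, 0.5, 0, -0.3, 0.4, -1],
  [4, 0, 0, 1.3, 0, 0, 0],
  [4, 0, 0, 1.3, 0, 0, 0],
  [4, 0, 0, 1.0, 0, 0, 0],
  [4, 0, 0, 0, 0, 0, 0],
  [4, 0, 0, 0, 0, 0, 0],
])

```text
t: 2.95
ee_pos: [0.5288, -0.0194, 0.0777]
ee_rot: [2.202, 2.227, 0.009]
force: [0.1, 0.2, -0.2]
opening: 0.429
```

```bash
python3 - <<'E'
from h import *
print(get_obs()['ee_pos'],get_obs()['force'])
plan([.5235,-.016,.072],90.7,1,4)
E
```

```text
[ 0.52881286 -0.01938248  0.07771855] [ 0.07207558  0.16741954 -0.20753954]
[4, np.float64(0.35), np.float64(-0.53), np.float64(0.57), np.float64(0.61), np.float64(0.17), np.float64(-0.04)]
```

Request:
move_arm([
  [4, 0.3, -0.5, 0.5, 0.6, 0.2, 0],
  [4, 0, 0, 0, 0, 0, 0],
  [4, 0, 0, 0, 0, 0, 0],
])

```text
t: 3.25
ee_pos: [0.524, -0.0163, 0.0731]
ee_rot: [2.209, 2.234, 0.001]
force: [0.2, -0.1, 0.3]
opening: 0.43
```

```bash
python3 - <<'E'
from h import *
print(get_obs()['ee_pos'],get_obs()['force'])
plan([.5235,-.016,.072],90.7,1,4)
E
```

```text
[ 0.52400928 -0.01633153  0.07307486] [ 0.19161139 -0.12449378  0.27549164]
[4, np.float64(0.03), np.float64(-0.05), np.float64(0.11), np.float64(0.03), np.float64(-0.02), np.float64(-0.04)]
```

Aligned. Next I'll close the fingers, then lift 1.2 cm.

Request:
move_arm([
  [0, 0, 0, 0, 0, 0, 0],
  [0, 0, 0, 0, 0, 0, 0],
  [0, 0, 0, 0, 0, 0, 0],
  [0, 0, 0, 0, 0, 0, 0],
  [0, 0, 0, 0, 0, 0, 0],
  [0, 0, 0, 0, 0, 0, 0],
  [0, 0, 0, 0, 0, 0, 0],
], force=30)

```text
t: 3.95
ee_pos: [0.5246, -0.0164, 0.0738]
ee_rot: [2.207, 2.233, 0.002]
force: [0.2, -0.5, 0.3]
opening: 0.007
```

Request:
move_arm([
  [0, 0, 0, -0.4, 0, 0, 0],
  [0, 0, 0, -0.4, 0, 0, 0],
  [0, 0, 0, -0.4, 0, 0, 0],
  [0, 0, 0, 0, 0, 0, 0],
  [0, 0, 0, 0, 0, 0, 0],
  [0, 0, 0, 0, 0, 0, 0],
  [0, 0, 0, 0, 0, 0, 0],
])

```text
t: 4.65
ee_pos: [0.5248, -0.0165, 0.0873]
ee_rot: [2.207, 2.233, 0.003]
force: [0.2, 0.1, -0.4]
opening: 0.005
```

```bash
python3 - <<'E'
from h import *
for i in range(3): viewer.read_camera('wrist'); o=get_obs(); print(o['ee_pos'],o['force'],o['opening']*93)
snap('wrist','w3.png')
E
```

```text
[ 0.52478377 -0.01644296  0.08729878] [ 0.33030849 -0.18415931 -0.86650982] 0.6546544353594353
[ 0.52478323 -0.01647861  0.08725891] [-0.41759567 -0.17382746 -0.44370425] 0.8259607641765276
[ 0.52475511 -0.01644287  0.08724842] [-0.73300194  0.32074545 -0.21483229] 0.692330294195089
```

View pics/w3.png

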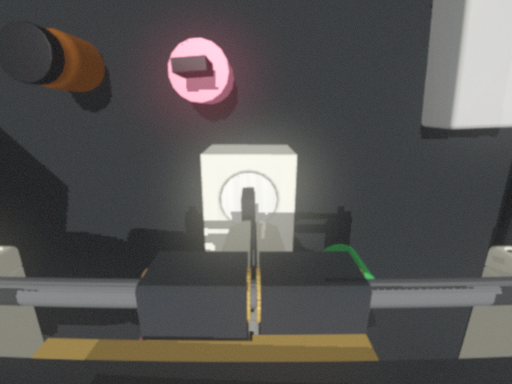

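```bash
python3 - <<'E'
import cv2
a=cv2.imread('pics/w3.png'); cv2.imwrite('pics/z3.png',cv2.resize(a[130:350,150:370],None,fx=2.7,fy=2.7,interpolation=2))
E
```

```text
(no output)
```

View pics/z3.png

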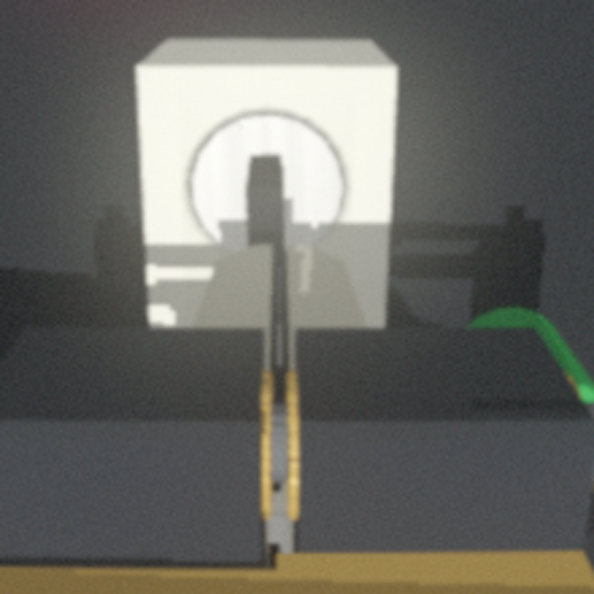

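```bash
python3 - <<'E'
from h import *
o=get_obs(); v=cv2.imread('pics/w3.png')
def box(p,col):
  for z in (.066,.1):
    k=proj('wrist',[[p[0]+dx,p[1]+dy,z] for dx,dy in((-.005,-.012),(.005,-.012),(.005,.012),(-.005,.012))],o); cv2.polylines(v,[k.round().astype(int)],True,col)
box((.523,-.0145),(0,0,255))
a=np.linspace(0,6.28,80)
for k in proj('wrist',np.c_[.523+.025*np.cos(a),-.0145+.025*np.sin(a),0*a+.066],o): cv2.circle(v,tuple(int(x) for x in k.round()),0,(0,0,255),-1)
k=proj('wrist',[[.523+dx,-.1245+dy,.066] for dx,dy in ((-.039,.15),(.039,.15))],o); cv2.polylines(v,[k.round().astype(int)],False,(0,255,0))
k=proj('wrist',[o['ee_pos']],o)[0]; cv2.circle(v,tuple(int(x) for x in k.round()),2,(255,0,0),-1)
cv2.imwrite('pics/z3o.png',cv2.resize(v[130:350,150:370],None,fx=2.7,fy=2.7,interpolation=0))
snap('side','s3.png'); s=cv2.imread('pics/s3.png'); cv2.imwrite('pics/s3z.png',cv2.resize(s[100:270,180:380],None,fx=3,fy=3,interpolation=2))
E
```

```text
(no output)
```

View pics/z3o.png

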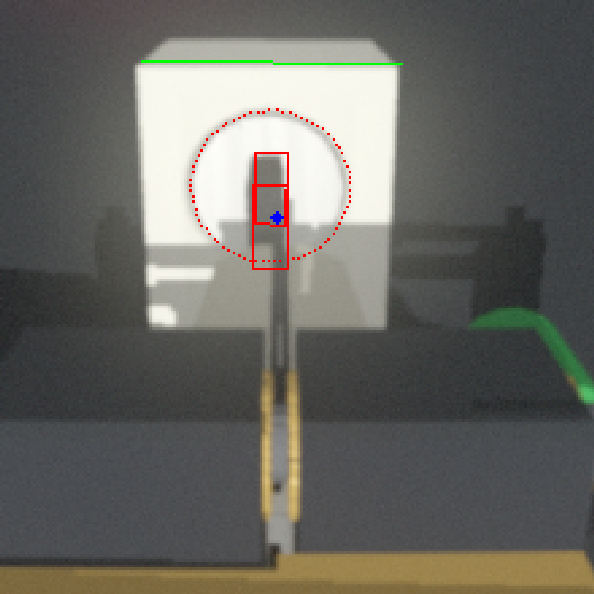

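View pics/s3z.png

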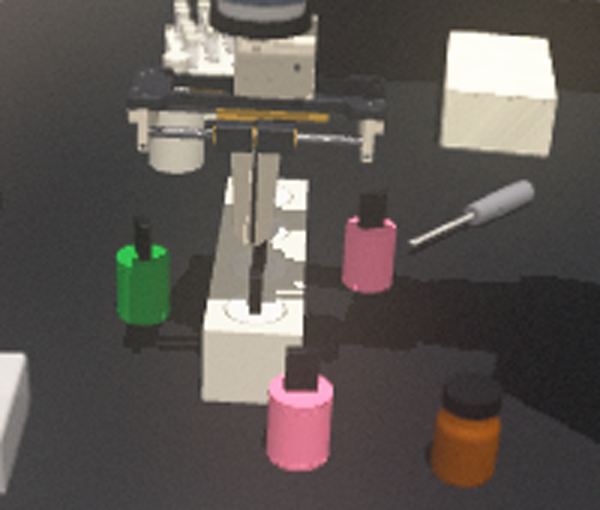

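```bash
python3 - <<'E'
from h import *
o=get_obs(); print(o['ee_pos'],o['ee_rot'])
print('side TCP',(proj('side',[o['ee_pos']])-[180,100])*3)
for y in (-.0145,-.0885,-.1625): 
  print(y,'tab top/base',((proj('side',[[.523,y,.1],[.523,y,.066],[.523,y+.025,.066]])-[180,100])*3).round())
for p in ('w1','w3'):pass
# tips seen in side
print(ray('side',[(180+257/3,100+243/3)],.0873), ray('side',[(180+257/3,100+243/3)],.1),ray('side',[(180+257/3,100+243/3)],.12))
E
```

```text
[ 0.52480991 -0.0164539   0.08729489] [2.20681827 2.23300772 0.00286978]
side TCP [[249.53613509 279.11961193]]
-0.0145 tab top/base [[252. 266.]
 [251. 304.]
 [249. 319.]]
-0.0885 tab top/base [[257. 226.]
 [256. 262.]
 [254. 275.]]
-0.1625 tab top/base [[262. 190.]
 [260. 224.]
 [259. 236.]]
[[ 0.52240514 -0.08161379  0.0873    ]] [[ 0.52140572 -0.0562973   0.1       ]] [[ 0.51983182 -0.01642881  0.12      ]]
```

```bash
python3 - <<'E'
import cv2,numpy as np
a=cv2.imread('pics/w2.png'); b=cv2.imread('pics/s3.png')
f=lambda i:np.clip(((i/255.)**.5)*255,0,255).astype('uint8')
cv2.imwrite('pics/z2.png',np.hstack([cv2.resize(f(a[150:300,165:345]),(480,400),interpolation=2),cv2.resize(f(b[130:210,235:300]),(320,394),interpolation=2)[:400]if 0 else cv2.resize(f(b[130:210,235:299]),(320,400),interpolation=2)]))
E
```

```text
(no output)
```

View pics/z2.png

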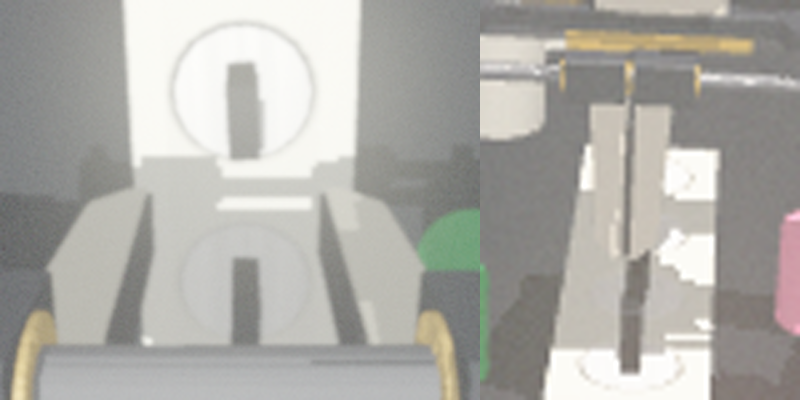

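The visible fingertips sit about 33 mm above the nominal TCP. The side-view height, the finger spacing in the wrist view and the empty closing (0.6 mm opening) all agree on this. So I need to grasp with the nominal TCP about 33 mm lower. I'll open, shift x by −2 mm and descend in stages.

Request:
move_arm([
  [4, 0, -0.2, 0, 0, 0, 0],
  [4, 0, 0, 0, 0, 0, 0],
  [4, 0, 0, 0, 0, 0, 0],
  [4, 0, 0, 0, 0, 0, 0],
  [4, 0, 0, 0, 0, 0, 0],
  [4, 0, 0, 1.0, 0, 0, 0],
  [4, 0, 0, 1.0, 0, 0, 0],
  [4, 0, 0, 1.0, 0, 0, 0],
  [4, 0, 0, 0.7, 0, 0, 0],
  [4, 0, 0, 0, 0, 0, 0],
  [4, 0, 0, 0, 0, 0, 0],
])

```text
t: 6.0
ee_pos: [0.5215, -0.0162, 0.0455]
ee_rot: [-2.208, -2.234, -0.0]
force: [-0.2, -0.9, 0.3]
opening: 0.43
```

```bash
python3 - <<'E'
from h import *
o,im=snap('wrist','w4.png'); print(o['ee_pos'],o['force'])
plan([.5225,-.016,.041],90.7,1,4)
snap('side','s4.png'); s=cv2.imread('pics/s4.png');a=cv2.imread('pics/w4.png'); cv2.imwrite('pics/s4z.png',np.hstack([cv2.resize(s[130:230,230:310],(400,500),interpolation=2),cv2.resize(a[140:300,190:318],(400,500),interpolation=2)]))
E
```

```text
[ 0.52152062 -0.01621254  0.04546292] [-0.24471386 -0.86800071  0.31888359]
[4, np.float64(0.02), np.float64(0.1), np.float64(0.45), np.float64(-0.01), np.float64(-0.03), np.float64(-0.03)]
```

View pics/s4z.png

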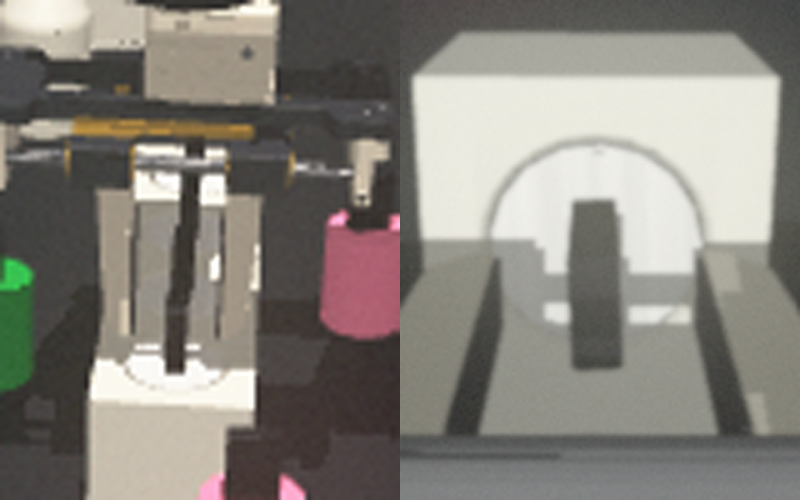

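The fingers now straddle the tab, with the pads at 497 and 700 and the tab at 596 in the wrist zoom. I'll go down 5 mm more, close and lift.

Request:
move_arm([
  [4, 0, 0.1, 0.5, 0, 0, 0],
  [4, 0, 0, 0, 0, 0, 0],
  [0, 0, 0, 0, 0, 0, 0],
  [0, 0, 0, 0, 0, 0, 0],
  [0, 0, 0, 0, 0, 0, 0],
  [0, 0, 0, 0, 0, 0, 0],
  [0, 0, 0, 0, 0, 0, 0],
  [0, 0, 0, 0, 0, 0, 0],
  [0, 0, 0, 0, 0, 0, 0],
], force=30)

```text
t: 7.0
ee_pos: [0.522, -0.0163, 0.0414]
ee_rot: [-2.208, -2.235, 0.0]
force: [-0.9, 0.6, 0.5]
opening: 0.104
```

```bash
cat > f.py <<'E'
from h import *
F=[]
for i in range(4): viewer.read_camera('wrist'); o=get_obs(); F.append(o['force'])
print(o['ee_pos'],np.mean(F,0),np.std(F,0),o['moment'],o['opening']*93, o['t'])
E
python3 f.py
```

```text
[ 0.52208527 -0.01629831  0.0414573 ] [-0.92588565 -0.21013818  0.08456231] [0.28923932 0.23913315 0.37947955] [-0.08230165  0.11592934  0.01395376] 9.68242294356779 7.2
```

Gripped: the opening reads 9.7 mm, matching the 10 mm tab. Now a 1 cm test lift.

Request:
move_arm([
  [0, 0, 0, -0.3, 0, 0, 0],
  [0, 0, 0, -0.4, 0, 0, 0],
  [0, 0, 0, -0.4, 0, 0, 0],
  [0, 0, 0, 0, 0, 0, 0],
  [0, 0, 0, 0, 0, 0, 0],
  [0, 0, 0, 0, 0, 0, 0],
  [0, 0, 0, 0, 0, 0, 0],
])

```text
t: 7.9
ee_pos: [0.5223, -0.0163, 0.0532]
ee_rot: [2.208, 2.235, 0.0]
force: [-0.8, 0.0, -0.8]
opening: 0.107
```

```bash
python3 f.py; python3 - <<'E'
from h import *
o,im=snap('wrist','w5.png');snap('side','s5.png'); s=cv2.imread('pics/s5.png');a=cv2.imread('pics/w5.png'); cv2.imwrite('pics/s5z.png',np.hstack([cv2.resize(s[130:230,230:310],(400,500),interpolation=2),cv2.resize(a[140:300,190:318],(400,500),interpolation=2)]))
E
```

```text
[ 0.52230766 -0.01629317  0.05321497] [-0.92842984 -0.24865739 -1.19516165] [0.60536723 0.33088215 0.12665773] [-0.03461626  0.01404355 -0.02248669] 10.15662869409268 8.1
```

View pics/s5z.png

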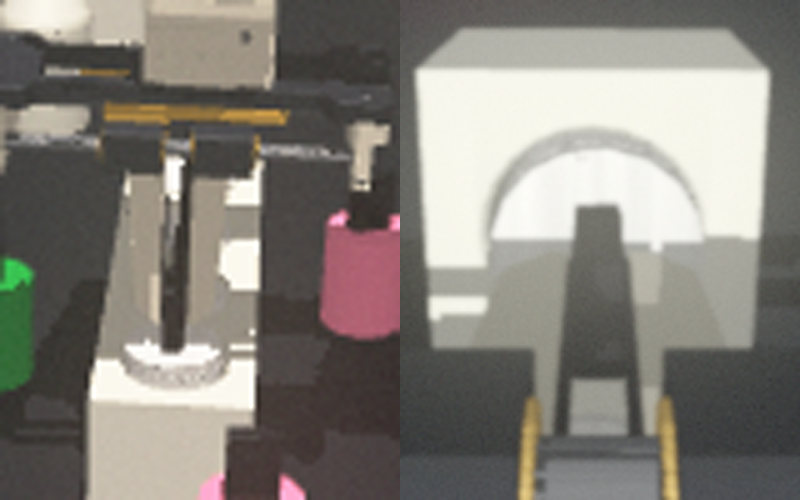

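The canister is visibly lifted, and Fz dropped 1.3 N, so it's an empty one. I'll lower and release it, then go to the next.

Request:
move_arm([
  [0, 0, 0, 0.4, 0, 0, 0],
  [0, 0, 0, 0.4, 0, 0, 0],
  [0, 0, 0, 0.4, 0, 0, 0],
  [0, 0, 0, 0, 0, 0, 0],
  [0, 0, 0, 0, 0, 0, 0],
  [4, 0, 0, 0, 0, 0, 0],
  [4, 0, 0, 0, 0, 0, 0],
  [4, 0, 0, 0, 0, 0, 0],
  [4, 0, 0, 0, 0, 0, 0],
])

```text
t: 9.1
ee_pos: [0.5233, -0.0164, 0.0409]
ee_rot: [2.207, 2.234, 0.002]
force: [-0.7, -1.1, 0.5]
opening: 0.396
```

Request:
move_arm([
  [4, 0, 0, -2, 0, 0, 0],
  [4, 0, 0, -2, 0, 0, 0],
  [4, 0, 0, -1, 0, 0, 0],
  [4, -2.5, 0, 0, 0, 0, 0],
  [4, -2.5, 0, 0, 0, 0, 0],
  [4, -2.3, 0, 0, 0, 0, 0],
  [4, 0, 0, 0, 0, 0, 0],
  [4, 0, 0, 0, 0, 0, 0],
  [4, 0, 0, 0, 0, 0, 0],
])

```text
t: 10.0
ee_pos: [0.5243, -0.0903, 0.0916]
ee_rot: [2.206, 2.235, 0.003]
force: [0.0, 0.0, 0.2]
opening: 0.429
```

```bash
python3 - <<'E'
from h import *
o,im=snap('wrist','w6.png'); print(o['ee_pos'],o['force'],o['opening'])
plan([.5228,-.0895,.041],90.7,1,4)
a=cv2.imread('pics/w6.png'); cv2.imwrite('pics/w6z.png',cv2.resize(a[100:300,170:340],(510,600),interpolation=2))
E
```

```text
[ 0.52427082 -0.09032433  0.09156372] [0.01892152 0.00381128 0.15209136] 0.42855378356015283
[4, np.float64(0.05), np.float64(-0.15), np.float64(5.05), np.float64(0.12), np.float64(-0.04), np.float64(0.08)]
```

View pics/w6z.png

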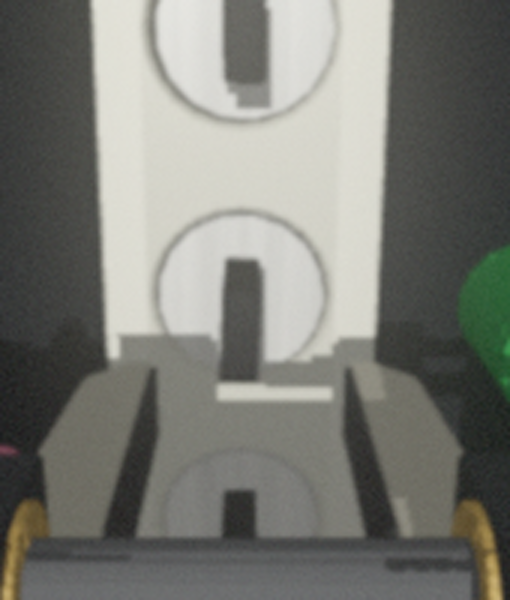

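Canister A's lid is flush again. Tab B is at (243,320) in the zoom, about 1.7 mm left of the jaw centre. I'll correct for that, descend and grip.

Request:
move_arm([
  [4, 0.1, -0.2, 1, 0, 0, 0],
  [4, 0, 0, 1.0, 0, 0, 0],
  [4, 0, 0, 1.0, 0, 0, 0],
  [4, 0, 0, 1.0, 0, 0, 0],
  [4, 0, 0, 0.7, 0, 0, 0],
  [4, 0, 0, 0.3, 0, 0, 0],
  [4, 0, 0, 0, 0, 0, 0],
  [0, 0, 0, 0, 0, 0, 0],
  [0, 0, 0, 0, 0, 0, 0],
  [0, 0, 0, 0, 0, 0, 0],
  [0, 0, 0, 0, 0, 0, 0],
  [0, 0, 0, 0, 0, 0, 0],
  [0, 0, 0, 0, 0, 0, 0],
])

```text
t: 11.35
ee_pos: [0.5216, -0.0863, 0.0365]
ee_rot: [-2.203, -2.24, -0.003]
force: [-0.0, 0.1, -1.7]
opening: 0.108
```

```bash
python3 f.py
```

```text
[ 0.52157413 -0.08622619  0.03646225] [ 0.24190711  0.01082265 -1.41075269] [0.3119487  0.81184407 0.19885983] [-0.09264338 -0.09827795 -0.01614011] 9.572686407200361 11.55
```

Request:
move_arm([
  [0, 0, 0, -0.3, 0, 0, 0],
  [0, 0, 0, -0.4, 0, 0, 0],
  [0, 0, 0, -0.4, 0, 0, 0],
  [0, 0, 0, 0, 0, 0, 0],
  [0, 0, 0, 0, 0, 0, 0],
  [0, 0, 0, 0, 0, 0, 0],
  [0, 0, 0, 0, 0, 0, 0],
])

```text
t: 12.25
ee_pos: [0.5216, -0.0863, 0.0486]
ee_rot: [-2.203, -2.24, -0.003]
force: [-0.6, -0.0, -1.2]
opening: 0.105
```

```bash
python3 f.py
```

```text
[ 0.52156245 -0.08626088  0.04853598] [ 0.19078779 -0.36418036 -1.37626511] [0.35297571 0.21029284 0.64307642] [-0.03264001 -0.07210575  0.00942989] 9.69930792263277 12.45
```

B reads about 1.4 N, so it's also empty. I'll lower and release it, then move to C.

Request:
move_arm([
  [0, 0, 0, 0.4, 0, 0, 0],
  [0, 0, 0, 0.4, 0, 0, 0],
  [0, 0, 0, 0.3, 0, 0, 0],
  [0, 0, 0, 0, 0, 0, 0],
  [0, 0, 0, 0, 0, 0, 0],
  [4, 0, 0, 0, 0, 0, 0],
  [4, 0, 0, 0, 0, 0, 0],
  [4, 0, 0, 0, 0, 0, 0],
  [4, 0, 0, 0, 0, 0, 0],
])

```text
t: 13.35
ee_pos: [0.5222, -0.0865, 0.037]
ee_rot: [2.202, 2.239, 0.004]
force: [0.1, -0.3, -0.4]
opening: 0.398
```

Request:
move_arm([
  [4, 0, 0, -2, 0, 0, 0],
  [4, 0, 0, -2, 0, 0, 0],
  [4, 0, 0, -1, 0, 0, 0],
  [4, -2.6, 0, 0, 0, 0, 0],
  [4, -2.6, 0, 0, 0, 0, 0],
  [4, -2.4, 0.1, 0, 0, 0, 0],
  [4, 0, 0, 0, 0, 0, 0],
  [4, 0, 0, 0, 0, 0, 0],
  [4, 0, 0, 0, 0, 0, 0],
])

```text
t: 14.25
ee_pos: [0.5238, -0.1632, 0.0882]
ee_rot: [-2.201, -2.241, -0.004]
force: [0.2, 0.5, 0.5]
opening: 0.429
```

```bash
python3 - <<'E'
from h import *
o,im=snap('wrist','w7.png'); print(o['ee_pos'],o['force'],o['opening'])
plan([.5235,-.163,.041],90.7,1,4)
a=cv2.imread('pics/w7.png'); cv2.imwrite('pics/w7z.png',cv2.resize(a[100:300,170:340],(510,600),interpolation=2))
E
```

```text
[ 0.52384104 -0.16315479  0.08821709] [0.2045543  0.46926727 0.48462076] 0.4294661921740393
[4, np.float64(-0.02), np.float64(-0.03), np.float64(4.72), np.float64(0.07), np.float64(-0.12), np.float64(0.36)]
```

View pics/w7z.png

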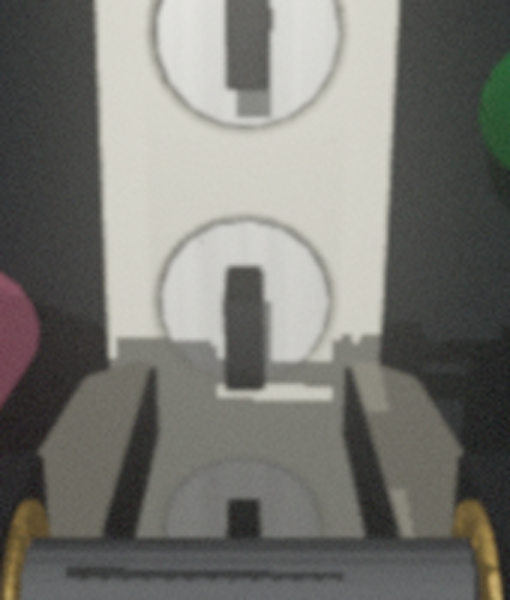

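B is flush. Tab C is at (245,330) in the zoom, about 1 mm left of the jaw centre.

Request:
move_arm([
  [4, 0, -0.1, 1, 0, 0, 0.3],
  [4, 0, 0, 1.0, 0, 0, 0],
  [4, 0, 0, 1.0, 0, 0, 0],
  [4, 0, 0, 1.0, 0, 0, 0],
  [4, 0, 0, 0.5, 0, 0, 0],
  [4, 0, 0, 0, 0, 0, 0],
  [4, 0, 0, 0, 0, 0, 0],
  [0, 0, 0, 0, 0, 0, 0],
  [0, 0, 0, 0, 0, 0, 0],
  [0, 0, 0, 0, 0, 0, 0],
  [0, 0, 0, 0, 0, 0, 0],
  [0, 0, 0, 0, 0, 0, 0],
  [0, 0, 0, 0, 0, 0, 0],
])

```text
t: 15.6
ee_pos: [0.5224, -0.1599, 0.0388]
ee_rot: [-2.202, -2.238, -0.004]
force: [-0.1, 0.3, -1.8]
opening: 0.102
```

```bash
python3 f.py
```

```text
[ 0.52243245 -0.15982884  0.03880489] [ 0.4260973   0.09831335 -0.80487952] [0.62013922 0.56874603 0.40298569] [-0.07551288 -0.11883483 -0.00420144] 9.700056404984483 15.8
```

Request:
move_arm([
  [0, 0, 0, -0.3, 0, 0, 0],
  [0, 0, 0, -0.4, 0, 0, 0],
  [0, 0, 0, -0.4, 0, 0, 0],
  [0, 0, 0, 0, 0, 0, 0],
  [0, 0, 0, 0, 0, 0, 0],
  [0, 0, 0, 0, 0, 0, 0],
  [0, 0, 0, 0, 0, 0, 0],
])

```text
t: 16.5
ee_pos: [0.5213, -0.1594, 0.049]
ee_rot: [-2.2, -2.235, -0.003]
force: [-0.2, -0.3, -4.5]
opening: 0.109
```

```bash
python3 f.py
```

```text
[ 0.52128648 -0.15938699  0.04899113] [ 0.8730109  -0.33948992 -4.97624998] [0.2885722  0.56488739 0.61839833] [-0.16212244 -0.26884512  0.05572034] 9.41837155976683 16.7
```

C reads about 5 N, so it's the loaded one. I'll lift it straight out with a firmer grip.

Request:
move_arm([
  [0, 0, 0, -0.5, 0, 0, 0],
  [0, 0, 0, -0.8, 0, 0, 0],
  [0, 0, 0, -1.0, 0, 0, 0],
  [0, 0, 0, -1.0, 0, 0, 0],
  [0, 0, 0, -1.0, 0, 0, 0],
  [0, 0, 0, -1.0, 0, 0, 0],
  [0, 0, 0, -1.0, 0, 0, 0],
  [0, 0, 0, -1.0, 0, 0, 0],
  [0, 0, 0, -1.5, 0, 0, 0],
  [0, 0, 0, -1.5, 0, 0, 0],
  [0, 0, 0, -1.2, 0, 0, 0],
  [0, 0, 0, -0.5, 0, 0, 0],
  [0, 0, 0, 0, 0, 0, 0],
  [0, 0, 0, 0, 0, 0, 0],
], force=45)

```text
t: 18.1
ee_pos: [0.5197, -0.1588, 0.1801]
ee_rot: [-2.199, -2.235, -0.002]
force: [-0.1, -0.3, -4.8]
opening: 0.101
```

```bash
python3 f.py; python3 - <<'E'
from h import *
plan([.511,.329,.17],90.7,17,0)
snap('side','s8.png')
E
```

```text
[ 0.51952101 -0.15877     0.17961919] [ 0.37585479  0.04689591 -4.82752717] [0.13924189 0.51611478 0.08638458] [-0.02724987 -0.11958638  0.02454585] 9.898476721016753 18.3
[0, np.float64(2.87), np.float64(-0.0), np.float64(0.07), np.float64(-0.02), np.float64(-0.02), np.float64(0.01)]
[0, np.float64(2.87), np.float64(-0.0), np.float64(0.07), np.float64(-0.02), np.float64(-0.02), np.float64(0.01)]
[0, np.float64(2.87), np.float64(-0.01), np.float64(0.07), np.float64(-0.02), np.float64(-0.02), np.float64(0.01)]
[0, np.float64(2.87), np.float64(-0.01), np.float64(0.07), np.float64(-0.02), np.float64(-0.02), np.float64(0.01)]
[0, np.float64(2.87), np.float64(-0.01), np.float64(0.07), np.float64(-0.02), np.float64(-0.02), np.float64(0.01)]
[0, np.float64(2.87), np.float64(-0.01), np.float64(0.07), np.float64(-0.02), np.float64(-0.02), np.float64(0.01)]
[0, np.float64(2.87), np.float64(-0.01), np.float64(0.07), np.float64(-0.02), np.float64(-0.02), np.float64(0.01)]
[0, np.float64(2.87), np.float64(-0.01), np.float64(0.07), np.float64(-0.02), np.float64(-0.02), np.float64(0.01)]
[0, np.flo
[... 324 characters left out ...]
t64(0.01)]
[0, np.float64(2.87), np.float64(-0.01), np.float64(0.06), np.float64(-0.02), np.float64(-0.02), np.float64(0.01)]
[0, np.float64(2.87), np.float64(-0.01), np.float64(0.06), np.float64(-0.02), np.float64(-0.02), np.float64(0.01)]
[0, np.float64(2.87), np.float64(-0.01), np.float64(0.06), np.float64(-0.02), np.float64(-0.02), np.float64(0.01)]
[0, np.float64(2.87), np.float64(-0.01), np.float64(0.06), np.float64(-0.02), np.float64(-0.02), np.float64(0.01)]
[0, np.float64(2.87), np.float64(-0.01), np.float64(0.06), np.float64(-0.02), np.float64(-0.02), np.float64(0.01)]
[0, np.float64(2.87), np.float64(-0.01), np.float64(0.06), np.float64(-0.02), np.float64(-0.02), np.float64(0.01)]
```

View pics/s8.png

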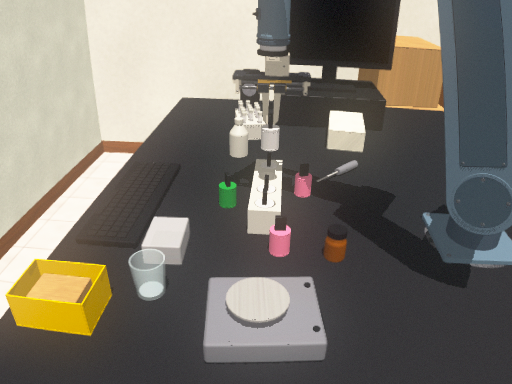

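The loaded canister hangs upright at about (270,138) in the side view, well clear of everything. I'll carry it to the scale.

Request:
move_arm([
  [0, 1.0, 0, 0, 0, 0, 0],
  [0, 2.0, 0, 0, 0, 0, 0],
  [0, 3.0, 0, 0, 0, 0, 0],
  [0, 3.2, 0, 0, 0, 0, 0],
  [0, 3.2, 0, 0, 0, 0, 0],
  [0, 3.2, 0, 0, 0, 0, 0],
  [0, 3.2, 0, 0, 0, 0, 0],
  [0, 3.2, 0, 0, 0, 0, 0],
  [0, 3.2, 0, 0, 0, 0, 0],
  [0, 3.2, 0, 0, 0, 0, 0],
  [0, 3.2, 0, 0, 0, 0, 0],
  [0, 3.2, 0, 0, 0, 0, 0],
  [0, 3.2, 0, 0, 0, 0, 0],
  [0, 3.2, 0, 0, 0, 0, 0],
  [0, 2.5, 0, 0, 0, 0, 0],
  [0, 1.5, 0, 0, 0, 0, 0],
  [0, 0.7, 0, 0, 0, 0, 0],
  [0, 0, 0, 0, 0, 0, 0],
  [0, 0, 0, 0, 0, 0, 0],
])

```text
t: 20.25
ee_pos: [0.5036, 0.327, 0.1781]
ee_rot: [-2.192, -2.227, 0.007]
force: [0.1, -0.0, -5.1]
opening: 0.102
```

```bash
python3 f.py; python3 - <<'E'
from h import *
plan([.511,.329,.15],90.7,1,0)
snap('side','s9.png');o,_=snap('wrist','w9.png'); np.savez('w9.npz',**o)
a=cv2.imread('pics/s9.png');b=cv2.imread('pics/w9.png'); cv2.imwrite('pics/c9.png',np.hstack([cv2.resize(a[150:384,100:340],(400,390)),cv2.resize(b[:,:],(400,390))]))
E
```

```text
[0.50402039 0.3266857  0.17844904] [ 0.08018795 -0.1261031  -5.35951208] [0.47569332 0.41920429 0.46726604] [-0.03301225 -0.13427236  0.00231909] 9.65450325556237 20.45
[0, np.float64(0.19), np.float64(0.74), np.float64(2.84), np.float64(-0.84), np.float64(-0.55), np.float64(0.15)]
```

View pics/c9.png

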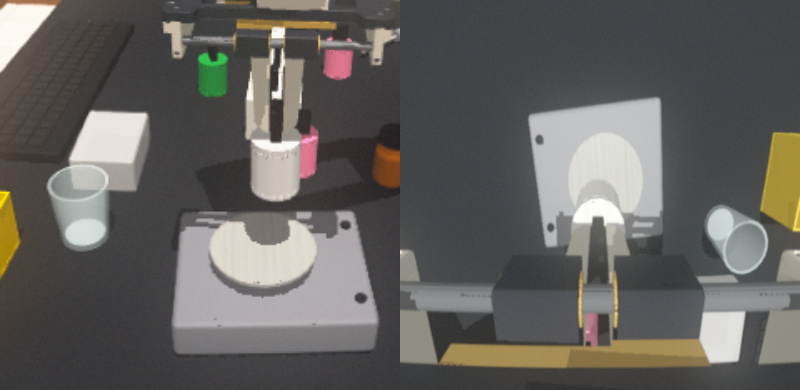

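```bash
python3 - <<'E'
from h import *
o=dict(np.load('w9.npz'))
print(o['ee_pos'],ray('wrist',[(262,175),(217,175),(309,175),(262,131)],.072,o)[:,:2])
E
```

```text
[0.50404835 0.32681411 0.17851208] [[0.5136954  0.33116927]
 [0.46232538 0.33028202]
 [0.56716265 0.33212492]
 [0.51257729 0.38040073]]
```

Request:
move_arm([
  [0, 0.2, 0.5, 0.5, -0.5, -0.3, 0.1],
  [0, 0.2, 0.4, 1.0, -0.3, -0.2, 0],
  [0, 0, 0, 1.5, 0, 0, 0],
  [0, 0, 0, 1.5, 0, 0, 0],
  [0, 0, 0, 0.8, 0, 0, 0],
  [0, 0, 0, 0.3, 0, 0, 0],
  [0, 0, 0, 0, 0, 0, 0],
  [0, 0, 0, 0, 0, 0, 0],
])

```text
t: 21.35
ee_pos: [0.515, 0.331, 0.1177]
ee_rot: [2.208, 2.233, 0.001]
force: [0.9, 0.3, -6.0]
opening: 0.104
```

```bash
python3 f.py; python3 - <<'E'
from h import *
plan([.513,.331,.108],90.7,1,0)
snap('side','s10.png')
a=cv2.imread('pics/s10.png'); cv2.imwrite('pics/c10.png',cv2.resize(a[200:370,190:340],(600,600)))
E
```

```text
[0.51523054 0.33108358 0.11821777] [-0.04738157  0.36023924 -4.83841744] [0.17825611 0.45065393 0.52134567] [-0.01573511 -0.06462732 -0.03845295] 9.95425860165253 21.55
[0, np.float64(-0.01), np.float64(-0.23), np.float64(1.02), np.float64(0.14), np.float64(-0.0), np.float64(-0.05)]
```

View pics/c10.png

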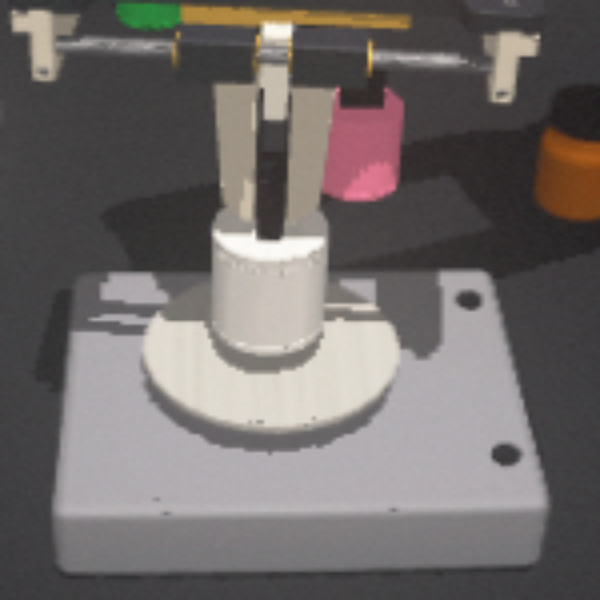

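The canister is upright over the middle of the pan, about 15 mm above it. I'll descend slowly.

Request:
move_arm([
  [0, 0, -0.2, 0.3, 0, 0, 0],
  [0, 0, 0, 0.3, 0, 0, 0],
  [0, 0, 0, 0.3, 0, 0, 0],
  [0, 0, 0, 0.3, 0, 0, 0],
  [0, 0, 0, 0.2, 0, 0, 0],
  [0, 0, 0, 0.2, 0, 0, 0],
  [0, 0, 0, 0, 0, 0, 0],
  [0, 0, 0, 0, 0, 0, 0],
])

```text
t: 22.4
ee_pos: [0.5136, 0.3312, 0.1017]
ee_rot: [2.207, 2.232, 0.005]
force: [0.0, -1.1, -4.4]
opening: 0.102
```

```bash
python3 f.py
```

```text
[0.51352035 0.33121945 0.10170519] [-0.62223048  0.33245503 -3.8525868 ] [0.33069285 0.34587103 0.48265043] [-0.07450789  0.04256696 -0.0145696 ] 9.486760782420584 22.6
```

Request:
move_arm([
  [0, 0, 0, 0.15, 0, 0, 0],
  [0, 0, 0, 0.15, 0, 0, 0],
  [0, 0, 0, 0.1, 0, 0, 0],
  [0, 0, 0, 0, 0, 0, 0],
  [0, 0, 0, 0, 0, 0, 0],
  [0, 0, 0, 0, 0, 0, 0],
])

```text
t: 23.2
ee_pos: [0.5136, 0.3312, 0.099]
ee_rot: [2.207, 2.232, 0.007]
force: [-0.4, 0.1, -0.6]
opening: 0.104
```

```bash
python3 f.py
```

```text
[0.51364329 0.331276   0.09884313] [-0.83030587 -0.28595786 -0.94929082] [0.63962597 0.39215246 0.25811655] [-0.0718965   0.29273955  0.03882994] 9.631587938006524 23.4
```

The pan now carries nearly all the weight. One more mm, then release gently.

Request:
move_arm([
  [0, 0, 0, 0.1, 0, 0, 0],
  [0, 0, 0, 0, 0, 0, 0],
  [0, 0, 0, 0, 0, 0, 0],
  [1.6, 0, 0, 0, 0, 0, 0],
  [2.5, 0, 0, 0, 0, 0, 0],
  [4, 0, 0, 0, 0, 0, 0],
  [4, 0, 0, 0, 0, 0, 0],
  [4, 0, 0, 0, 0, 0, 0],
])

```text
t: 24.2
ee_pos: [0.5163, 0.3323, 0.0994]
ee_rot: [2.205, 2.23, 0.016]
force: [-0.2, 0.7, 0.3]
opening: 0.42
```

```bash
python3 f.py; python3 - <<'E'
from h import *
snap('side','s11.png');snap('wrist','w11.png')
a=cv2.imread('pics/s11.png');b=cv2.imread('pics/w11.png'); cv2.imwrite('pics/c11.png',np.hstack([cv2.resize(a[200:370,190:340],(400,450)),cv2.resize(b[100:300,160:340],(400,450))]))
E
```

```text
[0.51604972 0.33219318 0.09928412] [-0.12058661  0.09108938  0.17288148] [0.35303082 0.2489245  0.16020434] [-0.03559196 -0.0637562   0.03175009] 40.00529312851338 24.4
```

View pics/c11.png

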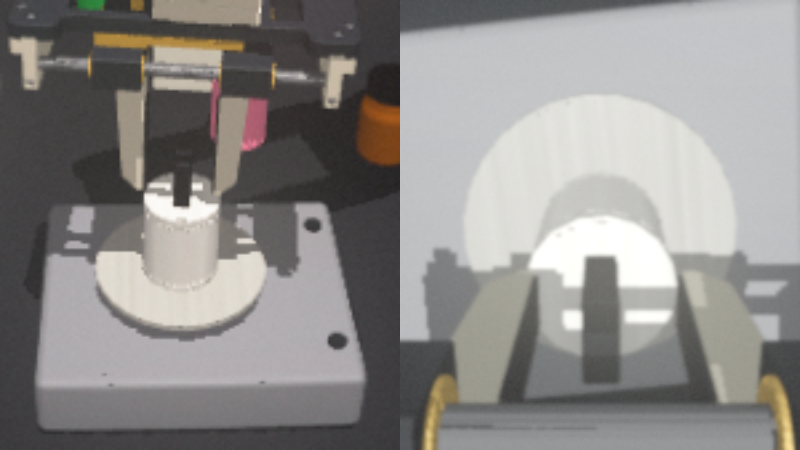

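The canister stands upright and free, with the tab between the open jaws (wrist zoom ~600,320) and the force near zero. I'll retreat straight up.

Request:
move_arm([
  [4, 0, 0, -0.5, 0, 0, 0],
  [4, 0, 0, -1.5, 0, 0, 0],
  [4, 0, 0, -2.5, 0, 0, 0],
  [4, 0, 0, -3, 0, 0, 0],
  [4, 0, 0, -3, 0, 0, 0],
  [4, 0, 0, -3, 0, 0, 0],
  [4, -3, 0, 0, 0, 0, 0],
  [4, -4, 0, 0, 0, 0, 0],
  [4, -4, 0, 0, 0, 0, 0],
  [4, -4, 0, 0, 0, 0, 0],
  [4, -2, 0, 0, 0, 0, 0],
  [4, 0, 0, 0, 0, 0, 0],
  [4, 0, 0, 0, 0, 0, 0],
])

```text
t: 25.8
ee_pos: [0.5169, 0.1572, 0.2441]
ee_rot: [2.2, 2.231, 0.021]
force: [0.0, 1.4, 0.8]
opening: 0.426
```

```bash
python3 - <<'E'
from h import *
snap('side','s12.png');o,im=snap('top','t12.png');ow,_=snap('wrist','w12.png'); np.savez('w12.npz',**ow); print(o['ee_pos'],o['force'],o['t'],o['qvel'].round(3))
b=cv2.imread('pics/t12.png');a=cv2.imread('pics/s12.png');cv2.imwrite('pics/c12.png',np.hstack([cv2.resize(a[130:370,180:340],(400,600)),cv2.resize(b[130:290,60:167],(400,600))]))
E
```

```text
[0.51693775 0.15742123 0.24412188] [-0.94344211 -1.21315299 -0.10092596] 25.85 [ 0.021  0.009 -0.005  0.001 -0.001  0.001]
```

View pics/c12.png

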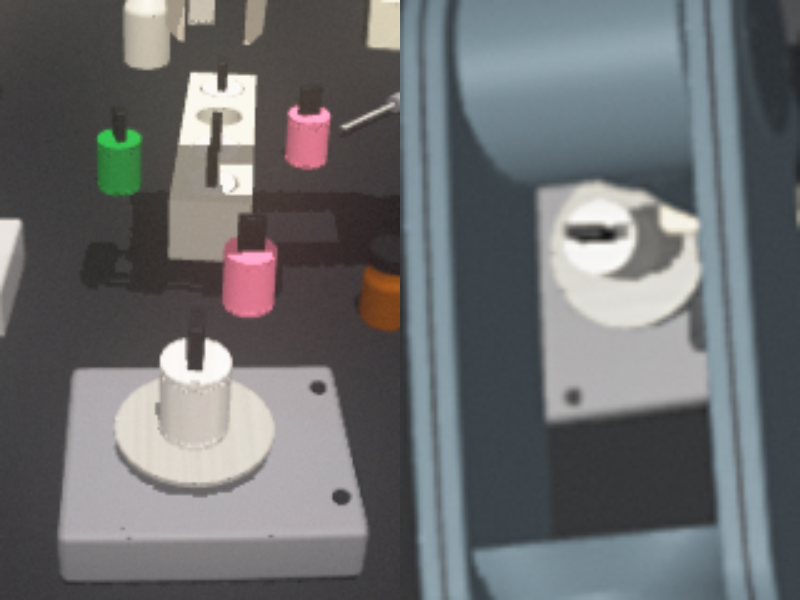

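View pics/w12.png

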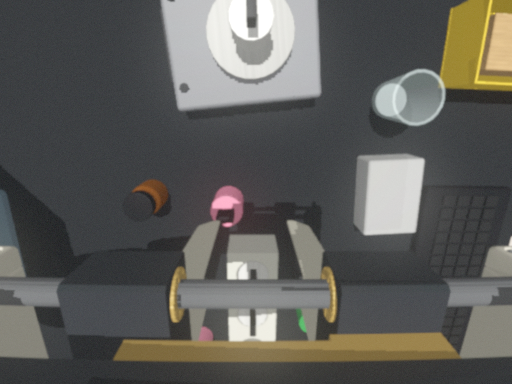

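View pics/t12.png

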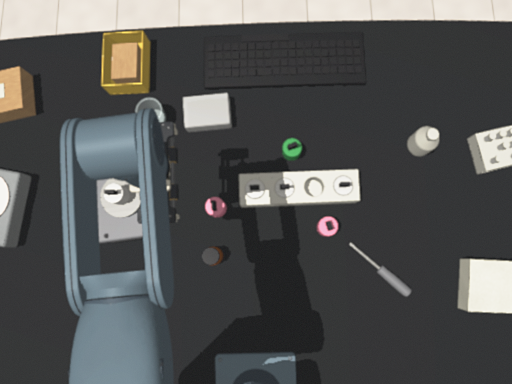

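```bash
python3 - <<'E'
from h import *
print('lid side',ray('side',[(258.4,274.8)],.125),'pan side now',ray('side',[(180+194.5*.4,130+431*.4)],.067))
o=dict(np.load('w12.npz')); print('pan wrist',ray('wrist',[(250.5,33)],.067,o),'lid wrist',ray('wrist',[(251,16)],.125,o))
print('lid top',ray('top',[(60+600*107/400,130+240*160/600)],.125))
E
```

```text
lid side [[0.51240388 0.33543382 0.125     ]] pan side now [[0.5118896  0.33835673 0.067     ]]
pan wrist [[0.5149944  0.32484235 0.067     ]] lid wrist [[0.51505632 0.32698413 0.125     ]]
lid top [[0.50151299 0.06601293 0.125     ]]
```

Canister and pan centre agree within about 3 mm in each view. A and B looked flush after release, D was never touched, and the bystanders look unmoved. Handing in.

```bash
python3 -c "
from rig import *
print(get_obs()['t'],workorder.finish_job())"
```

```text
the job is handed in; nothing more can be done
25.95 None
```

The loaded canister is standing upright and released near the middle of the scale's pan, and I handed the job in at about 26 s. The interface reported no verdict.

- **Finding the loaded one:** I lifted three canisters about 1 cm by their tabs, working from the scale end (+y) of the block. The first weighed about 1.3 N and the second about 1.4 N, so both went back into their pockets. The third weighed about 5 N, so I took it as the loaded one and moved it to the pan. I did not touch the fourth.
- **Placing:** the pan took the weight gradually as I lowered, and the load on the gripper fell from about 5 N to about 1 N before I opened the fingers. The reported TCP height fits the pan sinking roughly 5 mm, but I did not measure the sink separately.
- **Last checks:**
    - The canister stands upright about 2–3 mm from the pan's centre in both the side and wrist views.
    - The first two canisters looked flush in their pockets after release; I judged that by eye and did not measure it.
    - The bystanders looked unmoved, and the gripper was well clear.
- **What disagreed:**
    - **Fingertips:** they were about 33 mm short of the reported TCP, so the first grasp closed on nothing above the tab. I corrected for this after checking two camera views.
    - **Pan centre:** estimates from the different views varied by up to about 14 mm, mostly along y. I relied on the canister-to-pan offset within each view instead.
    - **Top view check:** the last check of the lid from the top camera used a wrong pixel, so I ignored it.

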